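# Put the paint mixer's gate lever into third

### The arm

A 6-joint arm with a two-finger parallel gripper is mounted at the origin on the work surface. World frame = base frame: x ahead of the robot, y to its left, z up, the work surface at z = 0. Lengths are in m, angles in rad, forces in N, time in s.
With the tool pointing down it reaches from about 0.375 to 0.975 m from the base axis. Payload 3.8 kg.
Tool frame: the origin (TCP) lies on the mounting face of the last link; the fingertips stand 173 mm ahead of it and the grasp point (between the pads) lies 155 mm ahead of it; z points along the fingers, y is the direction in which the jaws open and shut (so a half turn about z gives the same grasp; the last joint's range is limited). The gripper opens to 85 mm and grips with 20 to 120 N. Pads are 22 mm wide; open, the fingers measure 114 mm over their backs; the gripper's body (76 mm by 85 mm) begins 54 mm behind the grasp point. The pads swing forward as they close: fully open they stand 13 mm farther back than shut.
Start: joints at [1.189, 0.264, 1.604, -0, 1.274, -0.037], TCP at [0.228, 0.635, 0.405] pointing down, gripper open.
Joint ranges: [-2.63, 2.63], [-0.94, 2.18], [0.31, 2.57], [-1.31, 4.45], [0, 2.66], [-2.55, 2.55]. Speed limits (rad/s): [2.57, 2.57, 3.14, 3.14, 3.14, 3.14].

### API

Orientations are given as a rotation vector (axis times angle).
In Python, from workcell import bot, imaging, order gives the robot as it stands. The module is installed in compiled form; this text tells all that it offers.
- The arm moves only by the shell command python3 -m creep 'ROWS' [OPENING] [FORCE]. ROWS is JSON, a list of rows, each an object with "slide": the shift along the tool's x, y, z each as a share of 25 mm, from -1 to 1, a list of three; "angular": the turn, a rotation vector about the tool's x, y, z each as a share of 4 degrees, from -1 to 1, a list of three. A call has 1 to 5 rows; each row shifts and turns the commanded pose from where the row before left it, along the tool's axes as they then stand; what a row does not reach is not made up. A row lasts 1/12 s, in which the tool goes at most 41.7 mm and 7.16 degrees, less where a joint would pass 70% of its speed; a pose out of reach is approached as far as the arm can. A call with a number of a shift or a turn outside -1 to 1 is refused whole. A call with a gripper value outside its range is refused whole. OPENING is the closure, from -1 (fully open) to 1 (shut), set as the call begins (- or left out, the last holds). The fingers move at their own pace and stop on an object; FORCE is the grip in N (left out, the last holds). Time passes only in rows, so rows that do not move let the fingers close. It gives the time, the measured TCP pose, the force and the opening at its end, in the units of the state.
- bot.read_state(): the state, without advancing time (a new reading comes with each control period).
- imaging.read_camera(name): name is "scene" or "side" or "wrist"; returns (picture, depth): 420x560x3 uint8, red, green, blue; 420x560 float32, m along the optical axis (not along the pixel's ray), 0 where there is no reading.
- imaging.camera_model(name): a dict with "fovy" (degrees; the focal length in pixels is half the picture's height over the tangent of half this angle, whatever the lens; pixels are square), "cx", "cy" (the principal point, pixels), "camera_from_world" (4x4, takes a point from world to camera coordinates); the wrist camera has in their place "tool_from_camera" (4x4, takes a point from camera to tool coordinates, whose origin is the TCP and whose axes are the flange's). Camera axes: x right, y down, z forward; pixel columns grow to the right and rows downward; lengths in m; the calibration is good to about 2 mm. A picture is of the moment at which its call begins: read the wrist's pose just before it. camera_model takes no time and is no camera call.
- order.finish_job(): hands the job in, once; it reports no verdict.
The state is a dict: "time": time; "q": joint angles; "joint_vel": joint speeds; "joint_torque": joint torques, N m; "tool_pos": TCP position; "tcp_rot": TCP orientation; "wrist_force": force on the tool from outside, world axes, zero at the start; "torque": the same for the moment, N m; "width": opening from 0.0 (shut) to 1.0 (fully open).
Only numpy, scipy, OpenCV 4.12 (cv2) and the standard library are available. Lean on these libraries where they do the work, as an engineer would, in place of code of your own. Each camera call takes 0.05 s, during which the arm holds its last target.

### The job

Select third on the paint-jar mixer: with the fingers, gently push the red-knobbed lever out of the left-hand slots (if it is not already level with the crossbar of the H-shaped gate), across the crossbar to the right, then forward, away from the robot, fully home into the third slot (three dots, right far), and leave it there. Do not grip the lever or force it, and leave the pots, jars, saucer and brush where they stand.

Things in the scene. Friction and masses are not known exactly. Their poses are not given: they have to be found in the camera images.
- mixer: Bench-top paint-jar mixer, fixed. Near part: white console, 180 mm (x) by 260 mm (y), aluminium top 100 mm above the table. Behind it, 90 to 280 mm along x, a grey roller bed with a green jar lying on it (top at 157 mm). Origin: on the table, straight below the centre of the gate. x points forward (console to roller bed, away from the robot), y left, z up; yaw varies by up to 0.4 rad
- gate (a point): Centre of the H-shaped gate, level with the console's top; axes as the mixer's. Two fore-and-aft slots 18 mm wide, 62 mm long, centre lines 18 mm left and right of here, joined midway by a crossbar 18 mm wide; the metal between the slots stops the stem. Black dots at the slot ends number them: 1 left far, 2 left near, 3 right far, 4 right near
- knob (a point): Centre of the red ball knob (40 mm diameter) on the selector lever, a 10 mm stem that comes up through the gate. It rocks about a pivot 30 mm above the table straight below the gate's centre; pivot to knob centre 140 mm, so 170 mm above the table when upright, with 50 mm between knob and console. Friction keeps it where it is left; about 2 N at the knob moves it
- cross (a joint): Sideways lean of the lever, rad (about the mixer's x axis): -0.25 = left slots (1 and 2), 0 = upright, +0.25 = right slots (3 and 4), these being its end stops; 0.1 rad is 14 mm at the knob. It can change only with the lever in the crossbar (shift within about 0.05 of 0)
- shift (a joint): Fore-and-aft lean of the lever, rad: +0.32 = fully forward, away from the robot (end stop of slots 1 and 3), 0 = in the crossbar, -0.32 = fully back (end stop of slots 2 and 4). At the start the lever is anywhere along the left-hand slots
- pot_lilac: Bystander: lilac paint pot, loose, 47 mm diameter, 32 mm high, white lid; stands on the console top, near left corner; origin at the centre of its underside
- pot_pink: Bystander: pink paint pot, loose, 47 mm diameter, 32 mm high, white lid; stands on the console top, near right corner; origin at the centre of its underside
- pot_ochre: Bystander: ochre paint pot, loose, 47 mm diameter, 32 mm high, white lid; on the table, off to the side; origin at the centre of its underside
- jar_red: Bystander: red paint jar, loose, 70 mm diameter, 124 mm high, white lid; stands on the table close to the left side of the mixer; origin at the centre of its underside
- jar_yellow: Bystander: yellow paint jar, loose, 70 mm diameter, 124 mm high, white lid; stands on the table close to the right side of the mixer; origin at the centre of its underside
- jar_black: Bystander: black paint jar, loose, 70 mm diameter, 124 mm high, white lid; on the table, off to the side; origin at the centre of its underside
- saucer: Bystander: white saucer, loose, 110 mm diameter, 22 mm high; on the table, off to the side; origin at the centre of its underside
- brush: Bystander: paint brush, loose, 200 mm long, lying flat; origin near its middle, x along its length; on the table, off to the side

How it is judged:
On the way, in this order (a step that is already met when the one before it is completed fails the run):
1. the lever is across in the right-hand column, at the crossbar (value of joint cross above 0.17 rad and value of joint shift between -0.12 and 0.12 rad), for 0.02 s.
2. the lever is fully forward in the third slot (value of joint cross above 0.17 rad and value of joint shift above 0.27 rad), for 0.2 s.
At the end, for the whole second after the job is handed in: the lever rests in the third slot: cross above 0.17 rad and shift above 0.27 rad (end stop 0.32), at rest (all of step 2 and velocity of joint shift between -0.05 and 0.05 rad/s); the robot touches nothing.
It fails at once if a paint pot, paint jar, the saucer or the brush was shifted by more than 30 mm or lifted (distance of any of pot_lilac, pot_pink, pot_ochre, jar_red, jar_yellow, jar_black, saucer, brush from where it was at the start of the episode above 0.03 m).
It fails at once if the fingers pressed on the mixer or its lever with more than 35 N (gripped or forced) (contact force between the fingers and mixer above 35 N).
It fails at once if the lever or mixer was pushed with something other than the fingers (contact force between the arm and mixer above 5 N).
It also fails if it takes over 64 s, if anything falls off the work surface, if the arm or the gripper's body presses on something with over 40 N, if the wrist force passes 120 N, or if a joint passes its speed limit or range.

## Working session

There is one attempt and no reset: what is moved stays moved. The work goes in short steps, Python scripts to look and compute and a shell command to move; the robot and the scene stay as the last step left them, time stands still between calls to the robot, and variables do not carry over. Pictures are saved under pics/ and viewed, and the job is handed in when it is done.

```bash
mkdir -p pics; cat > h.py <<'E'
import numpy as np, cv2
from workcell import bot, imaging, order
def save(name,img): cv2.imwrite('pics/'+name,img[:,:,::-1])
def pts(name,dep):
    m=imaging.camera_model(name); f=210/np.tan(np.radians(m['fovy'])/2)
    v,u=np.mgrid[0:420,0:560]
    c=np.stack([(u-m['cx'])/f*dep,(v-m['cy'])/f*dep,dep,np.ones_like(dep)],-1)
    T=np.linalg.inv(m['camera_from_world'])
    return (c@T.T)[...,:3]
E
python3 - <<'E'
from h import *
print(bot.read_state())
for n in ['scene','side']:
    im,d=imaging.read_camera(n); save(n+'0.png',im); np.savez(n+'0.npz',im=im,d=d)
    print(n,imaging.camera_model(n))
E
```

```text
{'time': 0.0, 'q': array([ 1.18909405e+00,  2.64775213e-01,  1.60539323e+00, -6.17462133e-06,
        1.27367208e+00, -3.68915326e-02]), 'joint_vel': array([-4.15772485e-04,  9.11385019e-05,  9.80821977e-04, -1.26004175e-03,
        6.96955235e-04,  1.62152758e-04]), 'joint_torque': array([-2.21839880e-03, -5.15114951e+01, -3.67305815e+01,  5.96422137e-05,
        1.27367018e-02, -1.87550967e-05]), 'tool_pos': array([0.22803233, 0.63495236, 0.40333632]), 'tcp_rot': array([-0.53886599, -3.09456263,  0.0034553 ]), 'wrist_force': array([-0.33721406, -0.28471602,  0.20686853]), 'torque': array([-0.02084935, -0.01422512, -0.0162337 ]), 'width': 0.9969911653410588}
scene {'fovy': 50.5612682655735, 'cx': 283.3976107865165, 'cy': 209.94446210080594, 'camera_from_world': array([[-8.84873450e-01,  4.65831302e-01,  4.20436368e-04,
         5.29115756e-01],
       [ 2.40984855e-01,  4.58536665e-01, -8.55377359e-01,
        -2.24571725e-02],
       [-3.98654334e-01, -7.56799396e-01, -5.18005209e-01,
         1.63984376e+00],
       [ 0.00000000e+00,  0.00000000e+00,  0.00000000e+00,
         1.00000000e+00]])}
side {'fovy': 50.308578225101826, 'cx': 277.68494298983137, 'cy': 210.2695827588366, 'camera_from_world': array([[ 0.7932483 , -0.6088904 ,  0.00310006, -0.45115012],
       [-0.46865831, -0.61379176, -0.63531021,  0.32166143],
       [ 0.38873708,  0.50250588, -0.77225081,  1.32031108],
       [ 0.        ,  0.        ,  0.        ,  1.        ]])}
```

View pics/scene0.png

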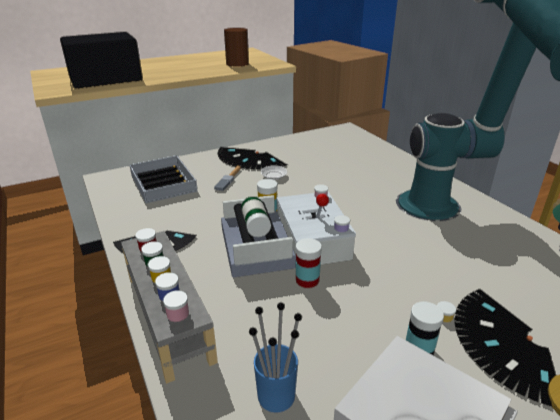

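View pics/side0.png

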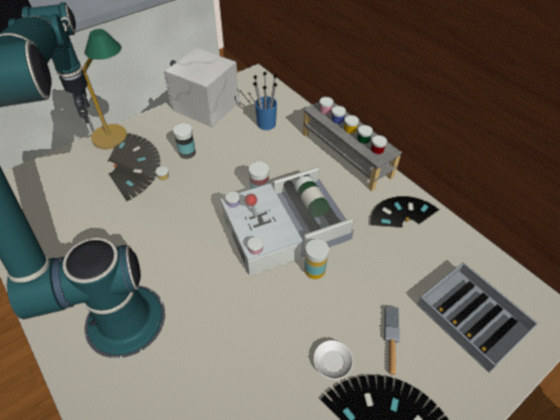

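The scene view shows the red knob near (322,199) and the side view near (251,200). The console's H gate is at about (315,214) in the scene and (262,218) in the side. Next I'll measure the knob, the console top and the mixer yaw.

```bash
python3 - <<'E'
from h import *
A=[];B=[]
for n,win in [('scene',(185,215,305,340)),('side',(185,215,238,265))]:
    z=np.load(n+'0.npz');im,d=z['im'],z['d'];P=pts(n,d)
    h=cv2.cvtColor(im,cv2.COLOR_RGB2HSV)
    m=(((h[...,0]<8)|(h[...,0]>172))&(h[...,1]>140)&(h[...,2]>80)).astype(np.uint8)
    w=np.zeros_like(m);w[win[0]:win[1],win[2]:win[3]]=1;m*=w
    k,l,s,c=cv2.connectedComponentsWithStats(m)
    i=1+np.argmax(s[1:,4]);print(n,s[i],c[i], 'surf',np.median(P[l==i],0))
    # triangulation
    mod=imaging.camera_model(n);f=210/np.tan(np.radians(mod['fovy'])/2)
    K=np.array([[f,0,mod['cx']],[0,f,mod['cy']],[0,0,1]])
    (x,y),r=cv2.minEnclosingCircle(np.argwhere(l==i)[:,::-1].astype(np.float32)); print('circ',x,y,r)
    A.append(K@mod['camera_from_world'][:3]);B.append(np.array([[x],[y]]))
    # console top: height .1
    t=(abs(P[...,2]-.1)<.006)&(d>0)&(h[...,1]<60)
    yx=np.argwhere(t); 
    k,l,s,c=cv2.connectedComponentsWithStats(t.astype(np.uint8))
    i=1+np.argmax(s[1:,4]); q=P[l==i]; print('top',s[i],q.mean(0),cv2.minAreaRect((q[:,:2]*1000).astype(np.float32)))
    x0,y0=(250,170) if n=='scene' else (200,150)
    cr=im[y0:y0+110,x0:x0+145];save(n+'crop.png',cv2.resize(cr,None,fx=5.4,fy=5.4,interpolation=cv2.INTER_CUBIC))
X=cv2.triangulatePoints(A[0],A[1],B[0],B[1]);print('knob',(X[:3]/X[3]).T)
E
```

```text
scene [317 194  12  12 114] [322.00877193 199.37719298] surf [0.49319155 0.04646405 0.17444496]
circ 322.1268615722656 199.26119995117188 6.12034273147583
top [ 277  191   79   52 2166] [0.50805051 0.01302133 0.10057632] ((492.50006103515625, 0.8602447509765625), (270.5108642578125, 182.46702575683594), 75.3221664428711)
side [249 197   6   6  32] [251.65625 199.375  ] surf [0.48410001 0.02262739 0.1804773 ]
circ 251.88095092773438 199.40475463867188 3.2052948474884033
top [ 220  184   82   77 2966] [ 0.49451719 -0.01371401  0.10005768] ((494.1560363769531, -0.5605926513671875), (265.9190673828125, 182.0299530029297), 75.61235046386719)
knob [[0.48816489 0.03363509 0.16691824]]
```

View pics/scenecrop.png

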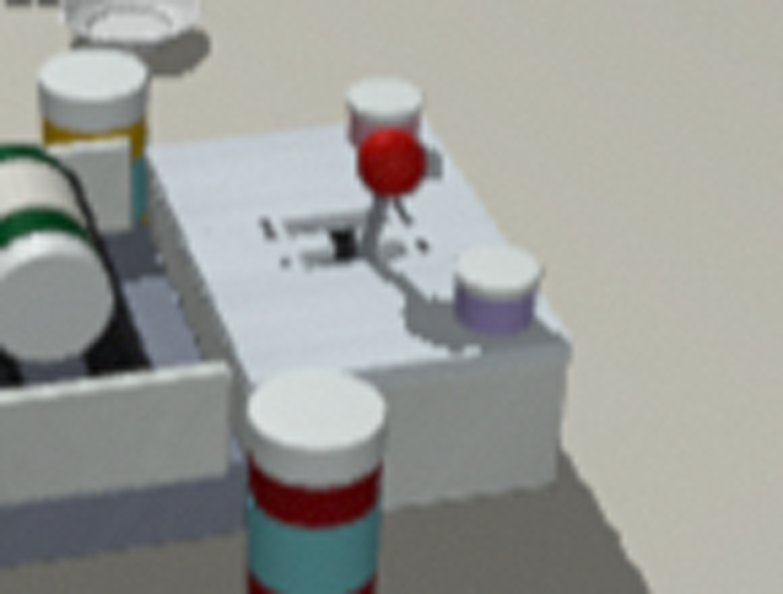

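View pics/sidecrop.png

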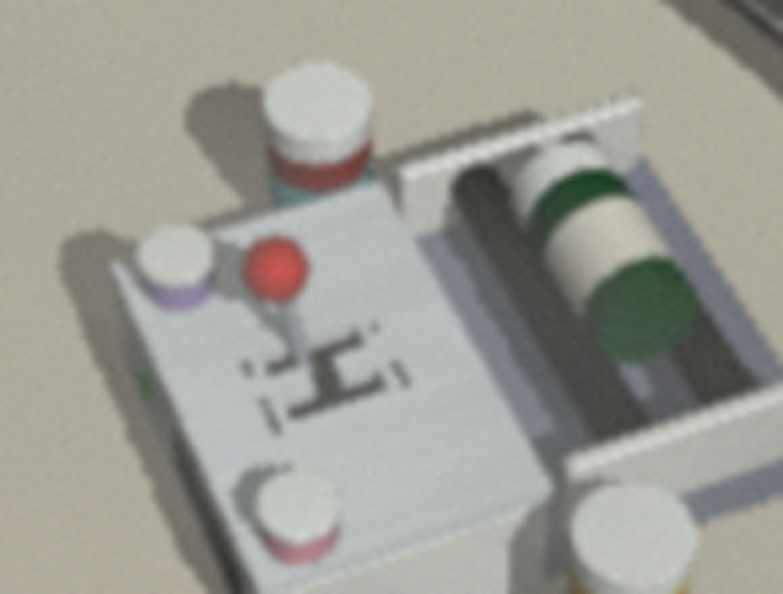

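The knob sits in the left column slightly near-side of the crossbar. I'll refine the gate centre and yaw from the gate's dark pixels, check what stands along the path, and work out the goal in tool axes.

```bash
python3 - <<'E'
from h import *
A=[];B=[]
for n,(x,y) in [('scene',(322.1,199.3)),('side',(200+277/5.4-.5,150+268/5.4-.5))]:
    mod=imaging.camera_model(n);f=210/np.tan(np.radians(mod['fovy'])/2)
    K=np.array([[f,0,mod['cx']],[0,f,mod['cy']],[0,0,1]])
    A.append(K@mod['camera_from_world'][:3]);B.append(np.array([[x],[y]]))
X=cv2.triangulatePoints(A[0],A[1],B[0],B[1]);print('knob',(X[:3]/X[3]).T)
# gate: ray cast dark pixels on z=.1
for n,w in [('side',(205,232,247,276))]:
    z=np.load(n+'0.npz');im,d=z['im'],z['d']
    g=im.max(2); m=np.zeros_like(g,bool); m[w[0]:w[1],w[2]:w[3]]=g[w[0]:w[1],w[2]:w[3]]<125
    mod=imaging.camera_model(n);f=210/np.tan(np.radians(mod['fovy'])/2)
    T=np.linalg.inv(mod['camera_from_world'])
    def cast(u,v,zz):
        r=T[:3,:3]@np.array([(u-mod['cx'])/f,(v-mod['cy'])/f,1]);o=T[:3,3];return o+r*(zz-o[2])/r[2]
    q=np.array([cast(u,v,.1)[:2] for v,u in np.argwhere(m)])
    print(len(q),q.mean(0),cv2.minAreaRect((q*1000).astype(np.float32)))
    for nm,(u,v) in dict(centre=(328,374),rf=(380,382),rn=(292,412),lf=(362,338),ln=(270,370)).items():
        print(nm,cast(200+u/5.4-.5,150+v/5.4-.5,.1))
# max height near path
for n in ['scene','side']:
    z=np.load(n+'0.npz');P=pts(n,z['d'])[z['d']>0]
    a=np.array([.228,.635]);b=np.array([.45,.06]);t=b-a;L=np.linalg.norm(t);t/=L
    s=(P[:,:2]-a)@t; e=abs((P[:,:2]-a)@np.array([-t[1],t[0]]))
    for lo in np.arange(0,L,.1):
        k=(s>lo)&(s<lo+.1)&(e<.08)&(P[:,2]<1); print(n,round(lo,1),k.sum(),P[k,2].max() if k.any() else None)
E
```

```text
knob [[0.48733866 0.03536043 0.16735161]]
93 [ 0.49467489 -0.00299451] ((501.2314758300781, 20.90477752685547), (92.62850952148438, 56.63306427001953), 74.50545501708984)
centre [ 0.49590529 -0.00246793  0.1       ]
rf [ 0.51682829 -0.02605162  0.1       ]
rn [ 0.46238098 -0.01262423  0.1       ]
lf [0.52841643 0.00743509 0.1       ]
ln [0.4702784  0.02092036 0.1       ]
scene 0.0 1904 0.30217287083198907
scene 0.1 1784 0.6337822905907051
scene 0.2 1126 0.03663240760910025
scene 0.3 1304 0.006189154891570459
scene 0.4 1127 0.006228826354353401
scene 0.5 1575 0.13661468695077317
scene 0.6 821 0.1875906753408172
side 0.0 2761 0.6253390624662543
side 0.1 962 0.6705239331445355
side 0.2 963 0.03688605998978778
side 0.3 932 0.010591483616898323
side 0.4 982 0.00934448704484181
side 0.5 1062 0.1383550345147484
side 0.6 1358 0.1873980052693789
```

```bash
python3 -m creep '[{"slide":[0,0,0],"angular":[0,0,0]},{"slide":[0,0,0],"angular":[0,0,0]},{"slide":[0,0,0],"angular":[0,0,0]},{"slide":[0,0,0],"angular":[0,0,0]},{"slide":[0,0,0],"angular":[0,0,0]}]' 1 20
```

```text
time: 0.52
tool_pos: [0.2282, 0.6353, 0.4046]
tcp_rot: [0.539, 3.095, -0.0]
wrist_force: [-0.2, -0.3, 0.6]
width: 0.299
```

```bash
cat >> h.py <<'E'
from scipy.spatial.transform import Rotation as R
G=np.array([.4945,-.0015]);YAW=-.245
c,s=np.cos(YAW),np.sin(YAW);MX=np.array([[c,-s],[s,c]])  # world=MX@m+G
def where():
    st=bot.read_state();Rt=R.from_rotvec(st['tcp_rot']).as_matrix()
    tip=st['tool_pos']+Rt@[0,0,.173]
    m=MX.T@(tip[:2]-G)
    return st,Rt,tip,m
def plan(mx,my,z):
    st,Rt,tip,m=where()
    tgt=np.r_[MX@[mx,my]+G,z]
    d=Rt.T@(tgt-tip)
    ydir=Rt[:2,1]; ang=np.degrees(np.arctan2(*(MX.T@ydir)[::-1]))-90
    print('t',round(st['time'],2),'tip mixer mm',(m*1000).round(1),'z',round(tip[2]*1000,1),'slide shares',(d/.025).round(2),'jaw axis off mixer y deg',round(ang,2),'F',np.round(MX.T@st['wrist_force'][:2],1),round(st['wrist_force'][2],1),'tilt',Rt[:,2].round(3),'w',round(st['width'],2))
E
python3 - <<'E'
from h import *
plan(-.075,.036,.23)
for n in ['scene','side']:
    z=np.load(n+'0.npz');P=pts(n,z['d']);h=cv2.cvtColor(z['im'],cv2.COLOR_RGB2HSV)
    k=(P[...,2]>.18)&(P[...,2]<.7)&(z['d']>0)&(P[...,1]>.05)&(P[...,0]>0)&(P[...,0]<.9)
    H=np.round(P[k][:,:2],1);u,cn=np.unique(H,axis=0,return_counts=True)
    print(n,[(tuple(a),c, P[k][(H==a).all(1),2].min().round(2)) for a,c in zip(u,cn) if c>15])
im,d=imaging.read_camera('side');save('side1.png',im)
im,d=imaging.read_camera('wrist');save('wrist1.png',im)
E
```

```text
t 0.52 tip mixer mm [-412.8  553.1] z 231.6 slide shares [-15.51 -19.24   0.07] jaw axis off mixer y deg -5.72 F [-0.1 -0.3] 0.6 tilt [ 0. -0. -1.] w 0.3
scene [((np.float64(0.0), np.float64(0.1)), np.int64(520), np.float64(0.18)), ((np.float64(0.1), np.float64(0.1)), np.int64(34), np.float64(0.69)), ((np.float64(0.1), np.float64(0.2)), np.int64(134), np.float64(0.67)), ((np.float64(0.1), np.float64(0.3)), np.int64(318), np.float64(0.63)), ((np.float64(0.2), np.float64(0.3)), np.int64(298), np.float64(0.63)), ((np.float64(0.2), np.float64(0.4)), np.int64(1095), np.float64(0.59)), ((np.float64(0.2), np.float64(0.5)), np.int64(81), np.float64(0.59)), ((np.float64(0.4), np.float64(0.6)), np.int64(74), np.float64(0.42)), ((np.float64(0.4), np.float64(0.7)), np.int64(19), np.float64(0.42)), ((np.float64(0.6), np.float64(0.6)), np.int64(40), np.float64(0.2)), ((np.float64(0.6), np.float64(0.7)), np.int64(928), np.float64(0.2)), ((np.float64(0.6), np.float64(0.8)), np.int64(805), np.float64(0.18)), ((np.float64(0.7), np.float64(0.6)), np.int64(1320), np.float64(0.2)), ((np.float64(0.7), np.
[... 2673 characters left out ...]
p.float64(0.7), np.float64(1.4)), np.int64(143), np.float64(0.18)), ((np.float64(0.7), np.float64(1.5)), np.int64(69), np.float64(0.18)), ((np.float64(0.8), np.float64(0.4)), np.int64(25), np.float64(0.18)), ((np.float64(0.8), np.float64(0.5)), np.int64(48), np.float64(0.18)), ((np.float64(0.8), np.float64(0.6)), np.int64(123), np.float64(0.18)), ((np.float64(0.8), np.float64(0.7)), np.int64(287), np.float64(0.18)), ((np.float64(0.8), np.float64(0.8)), np.int64(138), np.float64(0.19)), ((np.float64(0.8), np.float64(1.4)), np.int64(62), np.float64(0.18)), ((np.float64(0.9), np.float64(0.4)), np.int64(25), np.float64(0.18)), ((np.float64(0.9), np.float64(0.5)), np.int64(34), np.float64(0.18))]
```

View pics/wrist1.png

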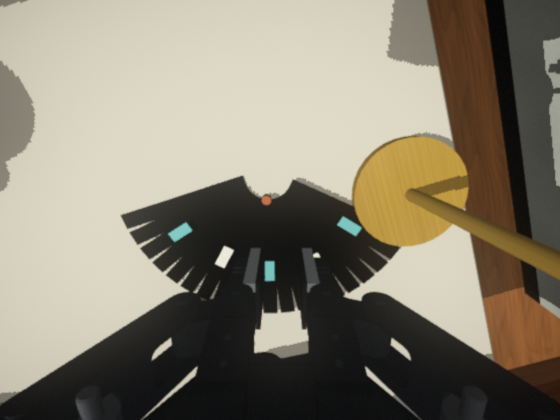

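The lamp head stands at about (0.40, 0.65), above 0.42 m, just ahead of the tool. I'll go sideways (world −y) first and then diagonally to the mixer.

```bash
python3 -m creep '[{"slide":[-0.34,-0.94,0],"angular":[0,0,0]},{"slide":[-0.34,-0.94,0],"angular":[0,0,0]},{"slide":[-0.34,-0.94,0],"angular":[0,0,0]},{"slide":[-0.34,-0.94,0],"angular":[0,0,0]},{"slide":[-0.34,-0.94,0],"angular":[0,0,0]}]' 1
python3 -m creep '[{"slide":[-0.34,-0.94,0],"angular":[0,0,-0.5]},{"slide":[-0.7,-0.9,0],"angular":[0,0,-0.5]},{"slide":[-0.8,-0.9,0],"angular":[0,0,-0.4]},{"slide":[-0.8,-0.9,0],"angular":[0,0,0]},{"slide":[-0.8,-0.9,0],"angular":[0,0,0]}]'
python3 -c "
from h import *
plan(-.085,.036,.23)"
```

```text
time: 1.03
tool_pos: [0.2283, 0.5092, 0.4047]
tcp_rot: [0.539, 3.095, 0.0]
wrist_force: [0.1, 0.0, -0.8]
width: -0.001
time: 1.45
tool_pos: [0.2793, 0.3768, 0.405]
tcp_rot: [0.386, 3.117, 0.001]
wrist_force: [-0.2, -0.7, 0.7]
width: 0.001
t 1.45 tip mixer mm [-300.4  314.9] z 232.0 slide shares [ -8.63 -11.15   0.08] jaw axis off mixer y deg -0.06 F [-0.  -0.7] 0.7 tilt [ 0.001  0.001 -1.   ] w 0.0
```

```bash
python3 -m creep '[{"slide":[-0.8,-0.9,0],"angular":[0,0,0]},{"slide":[-0.8,-0.9,0],"angular":[0,0,0]},{"slide":[-0.8,-1,0],"angular":[0,0,0]},{"slide":[-0.8,-1,0],"angular":[0,0,0]},{"slide":[-0.8,-1,0],"angular":[0,0,0]}]'
python3 -m creep '[{"slide":[-0.8,-1,0],"angular":[0,0,0]},{"slide":[-0.8,-1,0],"angular":[0,0,0]},{"slide":[-0.8,-1,0],"angular":[0,0,0]},{"slide":[-0.8,-1,0],"angular":[0,0,0]},{"slide":[-0.8,-1,0],"angular":[0,0,0]}]'
python3 -m creep '[{"slide":[-0.6,-1,0],"angular":[0,0,0]},{"slide":[0,-0.4,0],"angular":[0,0,0]},{"slide":[0,0,0],"angular":[0,0,0]}]'
python3 - <<'E'
from h import *
plan(-.085,.034,.23);plan(-.085,.034,.15)
for n in ['scene','side','wrist']:
    im,d=imaging.read_camera(n); save(n+'2.png',im); np.savez(n+'2.npz',im=im,d=d)
E
```

```text
time: 1.87
tool_pos: [0.3471, 0.2358, 0.4051]
tcp_rot: [0.386, 3.117, 0.001]
wrist_force: [0.2, -0.5, 1.6]
width: -0.001
time: 2.28
tool_pos: [0.4135, 0.09, 0.4052]
tcp_rot: [0.387, 3.116, 0.001]
wrist_force: [-0.1, -0.1, 0.3]
width: 0.002
time: 2.53
tool_pos: [0.4191, 0.0522, 0.4048]
tcp_rot: [-0.393, -3.117, 0.001]
wrist_force: [0.1, -0.0, -0.0]
width: 0.0
t 2.53 tip mixer mm [-86.2  33.7] z 231.8 slide shares [-0.05  0.01  0.07] jaw axis off mixer y deg -0.33 F [ 0.1 -0. ] -0.0 tilt [-0. -0. -1.] w 0.0
t 2.53 tip mixer mm [-86.2  33.7] z 231.8 slide shares [-0.05  0.01  3.27] jaw axis off mixer y deg -0.33 F [ 0.1 -0. ] -0.0 tilt [-0. -0. -1.] w 0.0
```

View pics/wrist2.png

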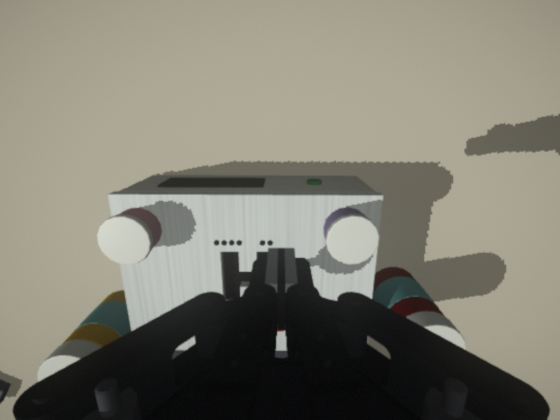

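View pics/scene2.png

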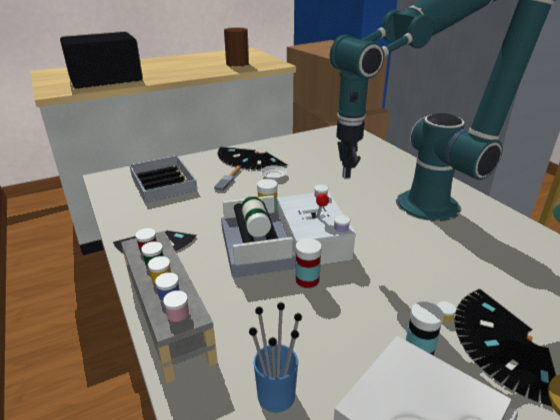

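```bash
python3 -m creep '[{"slide":[0,0,1],"angular":[0,0,0]},{"slide":[0,0,1],"angular":[0,0,0]},{"slide":[0,0,1],"angular":[0,0,0]},{"slide":[0,0,0.4],"angular":[0,0,0]},{"slide":[-0.4,0,0],"angular":[0,0,0]}]'
python3 -m creep '[{"slide":[-0.4,0,0],"angular":[0,0,0]},{"slide":[-0.4,0,0],"angular":[0,0,0]},{"slide":[0,0,0],"angular":[0,0,0]}]'
python3 - <<'E'
from h import *
plan(-.031,.034,.147)
for n in ['scene','side']:
    im,d=imaging.read_camera(n); np.savez(n+'3.npz',im=im,d=d)
    x0,y0=(250,140) if n=='scene' else (180,130)
    save(n+'3.png',cv2.resize(im[y0:y0+110,x0:x0+145],None,fx=5.4,fy=5.4,interpolation=cv2.INTER_CUBIC))
E
```

```text
time: 3.1
tool_pos: [0.4263, 0.0527, 0.3165]
tcp_rot: [-0.382, -3.111, 0.001]
wrist_force: [-0.4, 0.0, -0.3]
width: -0.0
time: 3.35
tool_pos: [0.4516, 0.0465, 0.3221]
tcp_rot: [0.387, 3.112, 0.001]
wrist_force: [0.3, -0.2, 0.8]
width: 0.002
t 3.35 tip mixer mm [-52.4  36.4] z 149.1 slide shares [-0.85 -0.09  0.09] jaw axis off mixer y deg -0.12 F [ 0.3 -0.2] 0.8 tilt [ 0.005  0.    -1.   ] w 0.0
```

View pics/scene3.png

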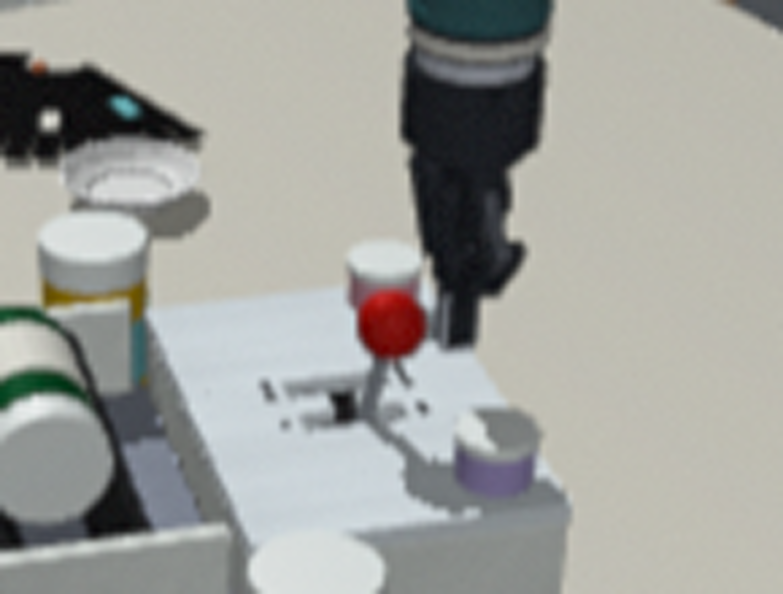

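View pics/side3.png

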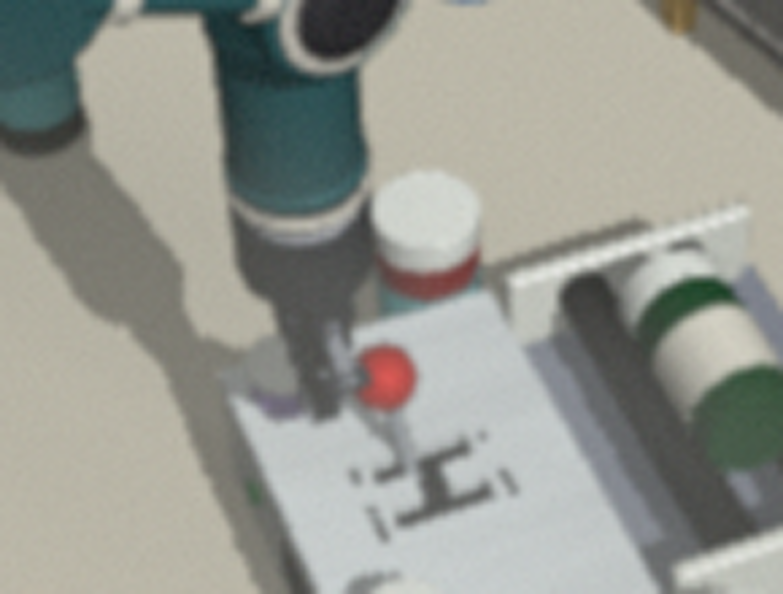

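The fingers stand just near-side of the knob (scene crop: tip (455,340), knob (392,325)), not touching and at knob height. I'll push gently forward to the crossbar.

```bash
python3 -m creep '[{"slide":[-0.2,0,0.05],"angular":[0,0,0]},{"slide":[-0.2,0,0],"angular":[0,0,0]},{"slide":[0,0,0],"angular":[0,0,0]}]'
python3 -m creep '[{"slide":[-0.2,0,0],"angular":[0,0,0]},{"slide":[-0.2,0,0],"angular":[0,0,0]},{"slide":[0,0,0],"angular":[0,0,0]}]'
cat >> h.py <<'E'
def knob(tag):
    A=[];B=[]
    for n,x0,y0 in [('scene',250,140),('side',180,130)]:
        im,d=imaging.read_camera(n)
        save(n+tag+'.png',cv2.resize(im[y0:y0+110,x0:x0+145],None,fx=5.4,fy=5.4,interpolation=cv2.INTER_CUBIC))
        P=pts(n,d);I=im.astype(int)
        m=(I[...,0]>1.7*np.maximum(I[...,1],I[...,2]))&(I[...,0]>90)&(P[...,2]>.14)&(P[...,2]<.2)&(np.hypot(P[...,0]-G[0],P[...,1]-G[1])<.08)
        k,l,s,c=cv2.connectedComponentsWithStats(m.astype(np.uint8));i=1+np.argmax(s[1:,4])
        (x,y),r=cv2.minEnclosingCircle(np.argwhere(l==i)[:,::-1].astype(np.float32))
        mod=imaging.camera_model(n);f=210/np.tan(np.radians(mod['fovy'])/2)
        # sphere radius implied at that range vs 20 mm
        print(n,'px',round(x,1),round(y,1),'r mm',round(1000*(r)*np.median(d[l==i])/f,1))
        K=np.array([[f,0,mod['cx']],[0,f,mod['cy']],[0,0,1]])
        A.append(K@mod['camera_from_world'][:3]);B.append(np.array([[x],[y]]))
    X=cv2.triangulatePoints(*A,*B);X=(X[:3]/X[3])[:,0];m=MX.T@(X[:2]-G)
    print('knob mixer mm',(m*1000).round(1),'z',round(X[2]*1000,1),'shift~',round(np.arctan2(m[0],X[2]-.03),3),'cross~',round(np.arctan2(-m[1],X[2]-.03),3))
E
python3 - <<'E'
from h import *
plan(-.031,.034,.147);knob('4')
E
```

```text
time: 3.7
tool_pos: [0.4586, 0.044, 0.3187]
tcp_rot: [0.388, 3.117, 0.0]
wrist_force: [-0.1, 0.1, -0.2]
width: 0.004
time: 3.95
tool_pos: [0.4684, 0.0415, 0.3185]
tcp_rot: [0.387, 3.117, -0.0]
wrist_force: [-1.8, 0.1, 0.1]
width: -0.004
t 3.95 tip mixer mm [-35.7  35.4] z 145.5 slide shares [-0.19 -0.06 -0.06] jaw axis off mixer y deg -0.13 F [-1.8 -0.3] 0.1 tilt [ 0. -0. -1.] w -0.0
scene px 318.8 199.7 r mm 18.8
side px 254.0 198.5 r mm 15.3
knob mixer mm [-5.8 32.9] z 166.9 shift~ -0.042 cross~ -0.236
```

View pics/side4.png

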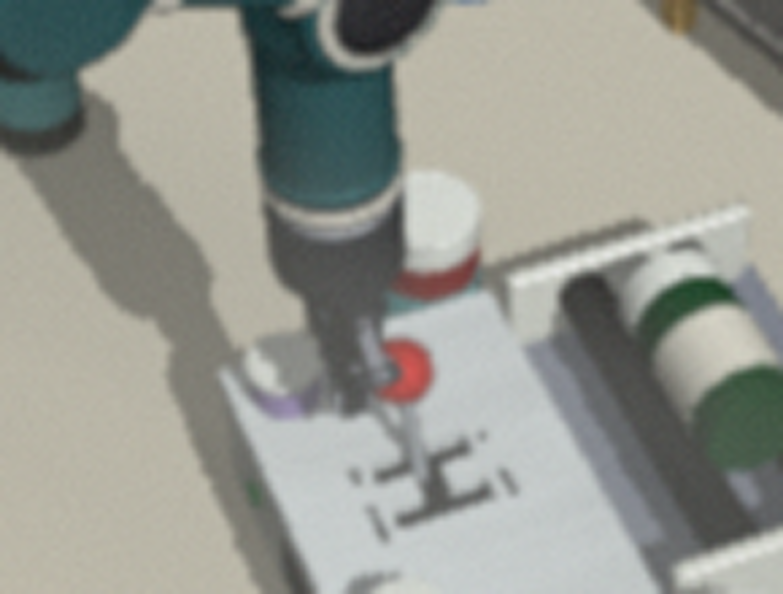

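Contact force is 1.8 N as expected. The knob is at about −6 mm, with the stem entering the crossbar at (430,465). About 5 mm more.

```bash
python3 -m creep '[{"slide":[-0.2,0,0],"angular":[0,0,0]},{"slide":[0,0,0],"angular":[0,0,0]},{"slide":[0,0,0],"angular":[0,0,0]}]'
python3 - <<'E'
from h import *
plan(-.06,.034,.147);knob('5')
E
```

```text
time: 4.3
tool_pos: [0.4727, 0.0405, 0.3184]
tcp_rot: [0.387, 3.118, -0.0]
wrist_force: [-1.0, 0.4, -0.2]
width: 0.003
t 4.3 tip mixer mm [-31.3  35.4] z 145.4 slide shares [ 1.15 -0.06 -0.07] jaw axis off mixer y deg -0.12 F [-1.1  0.1] -0.2 tilt [ 0. -0. -1.] w 0.0
scene px 317.5 199.8 r mm 18.8
side px 255.5 197.7 r mm 15.4
knob mixer mm [-0.9 33.7] z 167.4 shift~ -0.006 cross~ -0.241
```

View pics/scene5.png

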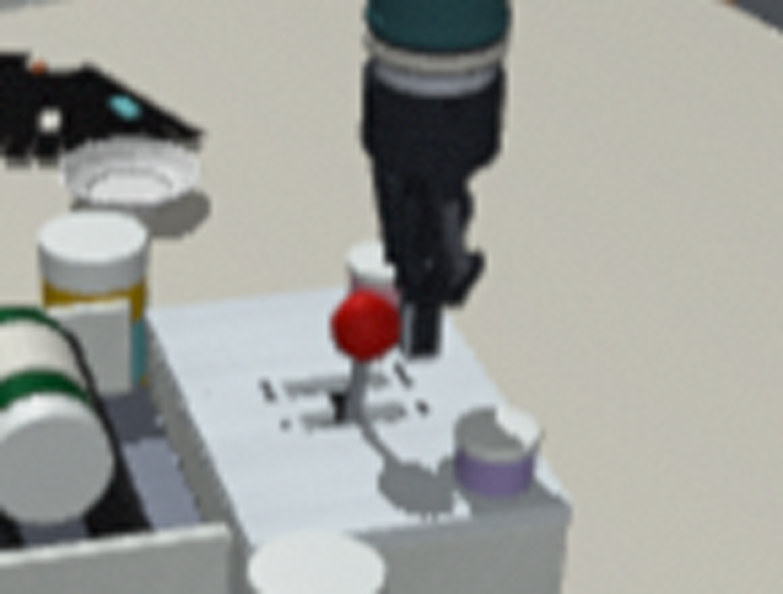

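View pics/side5.png

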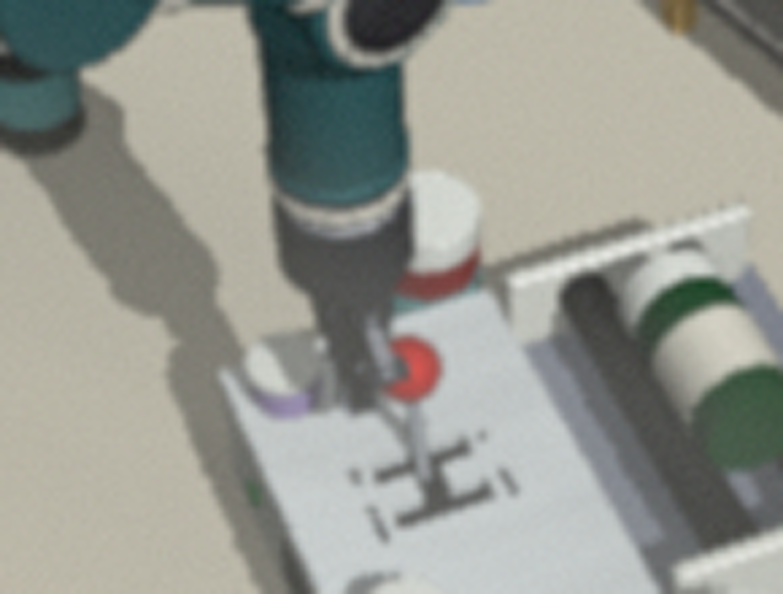

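The knob is at −1 mm, level with the crossbar. I'll back off, go round to its left side, and rise 10 mm.

```bash
python3 -m creep '[{"slide":[0.6,0,0],"angular":[0,0,0]},{"slide":[0.6,0,-0.4],"angular":[0,0,0]},{"slide":[0,0.8,0],"angular":[0,0,0]},{"slide":[0,0.8,0],"angular":[0,0,0]},{"slide":[0,0.8,0],"angular":[0,0,0]}]'
python3 -m creep '[{"slide":[0,0,0],"angular":[0,0,0]},{"slide":[-0.8,0,0],"angular":[0,0,0]},{"slide":[-0.8,0,0],"angular":[0,0,0]},{"slide":[-0.8,0,0],"angular":[0,0,0]},{"slide":[0,0,0],"angular":[0,0,0]}]'
python3 - <<'E'
from h import *
plan(-.001,.07,.155);knob('6')
E
```

```text
time: 4.82
tool_pos: [0.4582, 0.1066, 0.329]
tcp_rot: [0.388, 3.116, 0.001]
wrist_force: [0.8, 0.1, 0.4]
width: 0.001
time: 5.23
tool_pos: [0.5191, 0.0904, 0.329]
tcp_rot: [0.387, 3.114, -0.0]
wrist_force: [-0.1, 0.2, 0.8]
width: 0.001
t 5.23 tip mixer mm [ 2.2 95.2] z 156.0 slide shares [ 0.12 -1.01  0.04] jaw axis off mixer y deg -0.14 F [-0.1  0.2] 0.8 tilt [ 0.004 -0.001 -1.   ] w 0.0
scene px 316.5 200.0 r mm 18.3
side px 255.3 197.8 r mm 15.5
knob mixer mm [ 0.3 33.7] z 166.9 shift~ 0.002 cross~ -0.241
```

View pics/scene6.png

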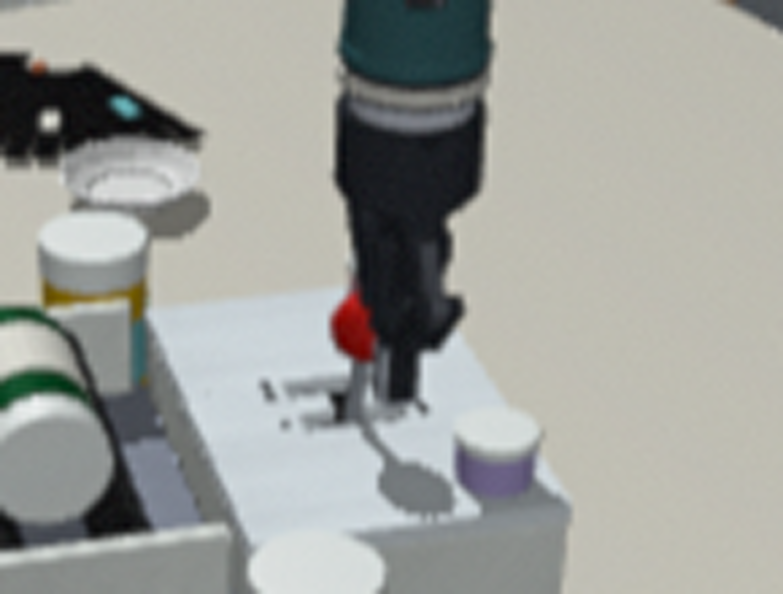

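View pics/side6.png

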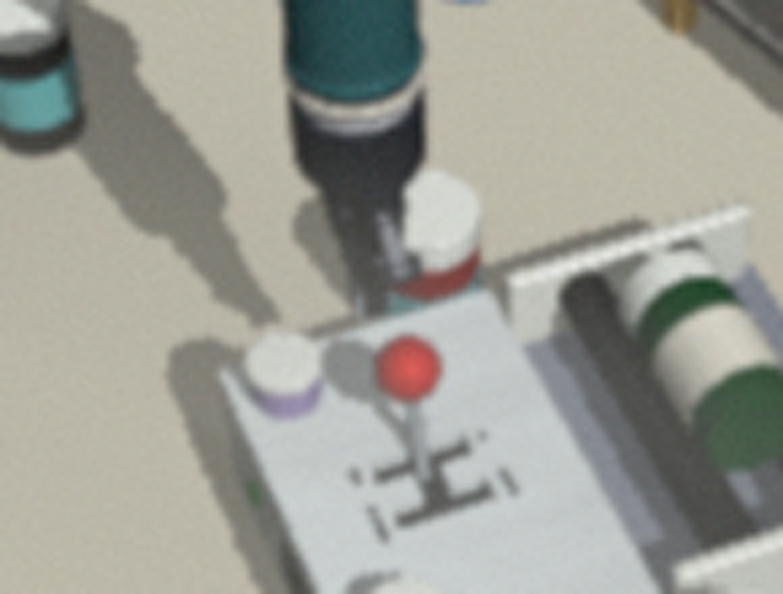

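The fingers are left of the knob and level with it. The outer knuckle sits about 35 mm above the tip, so I'll rise 5 mm more so that only the pads touch, then push right in small steps.

```bash
python3 -m creep '[{"slide":[0.05,0,-0.2],"angular":[0,0,0]},{"slide":[0,-0.4,0],"angular":[0,0,0]},{"slide":[0,-0.4,0],"angular":[0,0,0]},{"slide":[0,-0.2,0],"angular":[0,0,0]},{"slide":[0,-0.2,0],"angular":[0,0,0]}]'
python3 -m creep '[{"slide":[0,-0.2,0],"angular":[0,0,0]},{"slide":[0,-0.2,0],"angular":[0,0,0]},{"slide":[0,0,0],"angular":[0,0,0]}]'
python3 - <<'E'
from h import *
plan(0,.0,.160);knob('7')
E
```

```text
time: 5.75
tool_pos: [0.5071, 0.0618, 0.3336]
tcp_rot: [0.388, 3.117, 0.001]
wrist_force: [0.6, 3.4, 4.9]
width: -0.004
time: 6.0
tool_pos: [0.5053, 0.0522, 0.334]
tcp_rot: [0.388, 3.116, 0.0]
wrist_force: [-0.7, 1.0, 1.3]
width: 0.001
t 6.0 tip mixer mm [-2.3 54.8] z 161.0 slide shares [-0.1  -2.19  0.04] jaw axis off mixer y deg -0.15 F [-0.9  0.8] 1.3 tilt [ 0.001 -0.    -1.   ] w 0.0
scene px 314.5 197.5 r mm 16.4
side px 256.6 199.9 r mm 15.8
knob mixer mm [ 1.6 21.8] z 169.0 shift~ 0.011 cross~ -0.155
```

View pics/side7.png

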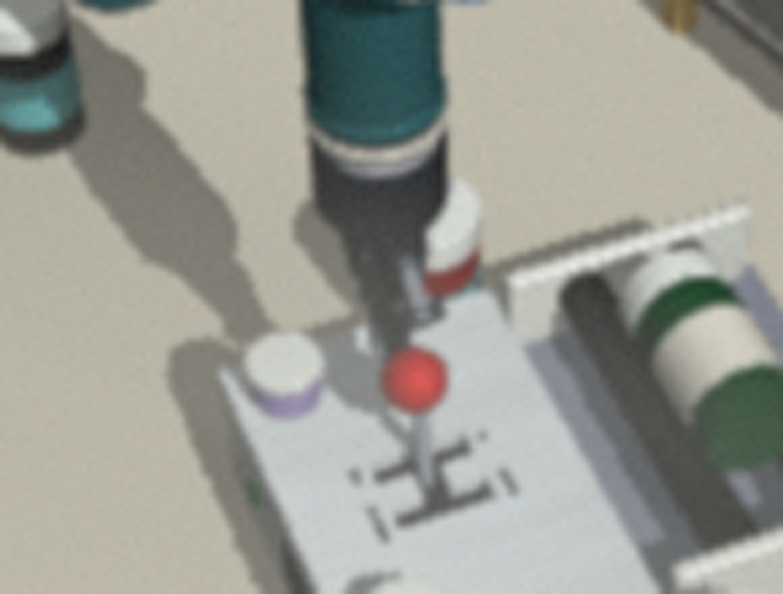

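The lever is crossing: cross ≈ −0.155, shift ≈ 0.01, small forces. I'll carry on.

```bash
python3 -m creep '[{"slide":[0,-0.25,0],"angular":[0,0,0]},{"slide":[0,-0.25,0],"angular":[0,0,0]},{"slide":[0,-0.25,0],"angular":[0,0,0]},{"slide":[0,-0.25,0],"angular":[0,0,0]},{"slide":[0,0,0],"angular":[0,0,0]}]'
python3 - <<'E'
from h import *
plan(0,.0,.160);knob('8')
E
```

```text
time: 6.52
tool_pos: [0.4987, 0.0274, 0.3331]
tcp_rot: [-0.388, -3.117, 0.002]
wrist_force: [0.2, -0.6, -1.0]
width: -0.002
t 6.52 tip mixer mm [-3.  28.9] z 160.1 slide shares [-0.12 -1.16  0.01] jaw axis off mixer y deg -0.16 F [ 0.3 -0.5] -1.0 tilt [-0.001 -0.001 -1.   ] w -0.0
scene px 312.0 193.0 r mm 15.4
side px 259.7 205.5 r mm 15.4
knob mixer mm [ 1.4 -4.3] z 170.4 shift~ 0.01 cross~ 0.031
```

View pics/side8.png

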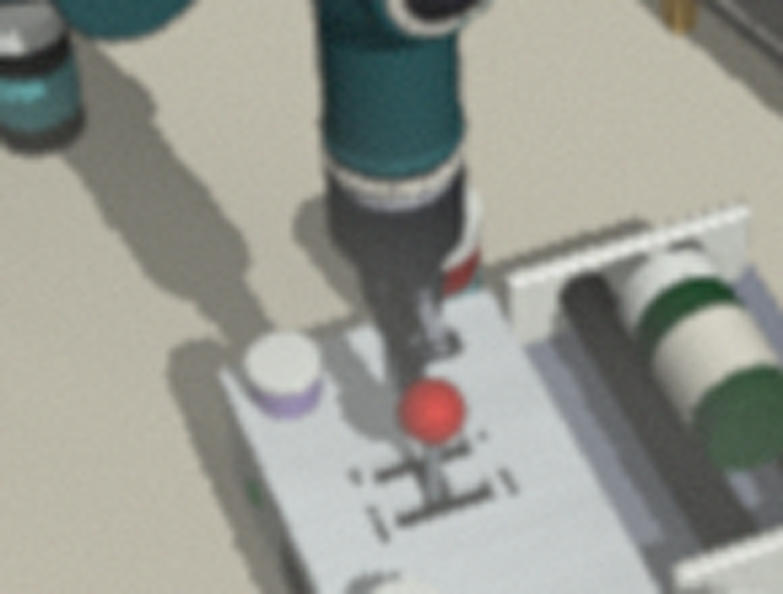

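The lever is upright (cross ≈ 0.03, shift ≈ 0.01). I'll push the second half and slow down near the stop.

```bash
python3 -m creep '[{"slide":[0,-0.25,0],"angular":[0,0,0]},{"slide":[0,-0.25,0],"angular":[0,0,0]},{"slide":[0,-0.25,0],"angular":[0,0,0]},{"slide":[0,-0.15,0],"angular":[0,0,0]},{"slide":[0,0,0],"angular":[0,0,0]}]'
python3 - <<'E'
from h import *
plan(0,.0,.160);knob('9')
E
```

```text
time: 7.03
tool_pos: [0.4933, 0.006, 0.3332]
tcp_rot: [-0.388, -3.117, 0.001]
wrist_force: [0.1, -0.3, 1.1]
width: -0.001
t 7.03 tip mixer mm [-3.   6.8] z 160.2 slide shares [-0.12 -0.27  0.01] jaw axis off mixer y deg -0.16 F [ 0.2 -0.2] 1.1 tilt [-0.001 -0.001 -1.   ] w -0.0
scene px 310.5 190.5 r mm 17.0
side px 262.5 211.1 r mm 15.9
knob mixer mm [  0.8 -25.8] z 167.6 shift~ 0.006 cross~ 0.186
```

View pics/side9.png

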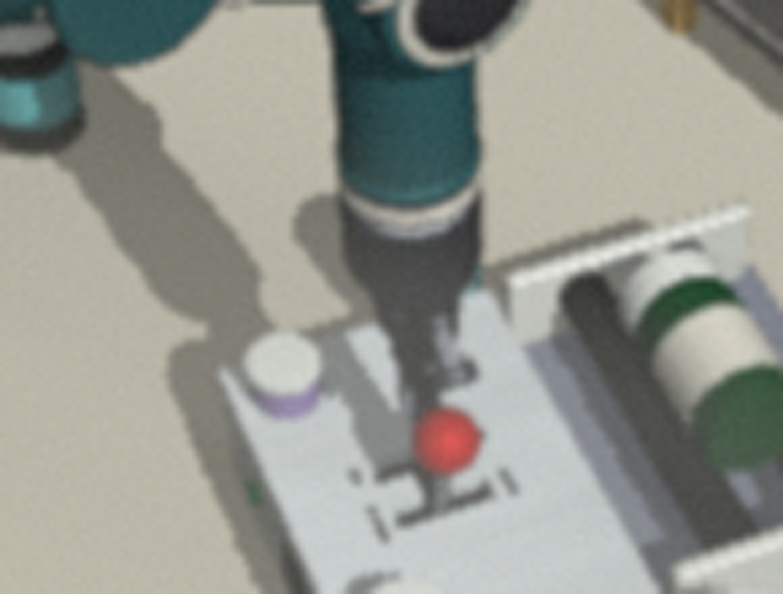

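Cross is ≈ 0.186. About 8 mm remain to the stop, which I'll approach in 3 mm steps while watching the force.

```bash
python3 -m creep '[{"slide":[0,-0.12,0],"angular":[0,0,0]},{"slide":[0,-0.12,0],"angular":[0,0,0]},{"slide":[0,0,0],"angular":[0,0,0]}]'
python3 -m creep '[{"slide":[0,-0.08,0],"angular":[0,0,0]},{"slide":[0,0,0],"angular":[0,0,0]}]'
python3 - <<'E'
from h import *
plan(0,.0,.160);knob('10')
E
```

```text
time: 7.38
tool_pos: [0.4921, 0.0007, 0.3333]
tcp_rot: [-0.387, -3.117, 0.0]
wrist_force: [0.5, 0.8, 0.1]
width: -0.002
time: 7.55
tool_pos: [0.4917, -0.0011, 0.3334]
tcp_rot: [-0.387, -3.118, 0.0]
wrist_force: [0.0, 1.2, -0.2]
width: -0.002
t 7.55 tip mixer mm [-2.9 -0.3] z 160.4 slide shares [-0.11  0.01  0.02] jaw axis off mixer y deg -0.12 F [-0.3  1.1] -0.2 tilt [-0. -0. -1.] w -0.0
scene px 309.5 189.5 r mm 17.0
side px 263.0 213.0 r mm 16.2
knob mixer mm [  0.6 -33.4] z 167.0 shift~ 0.004 cross~ 0.239
```

View pics/side10.png

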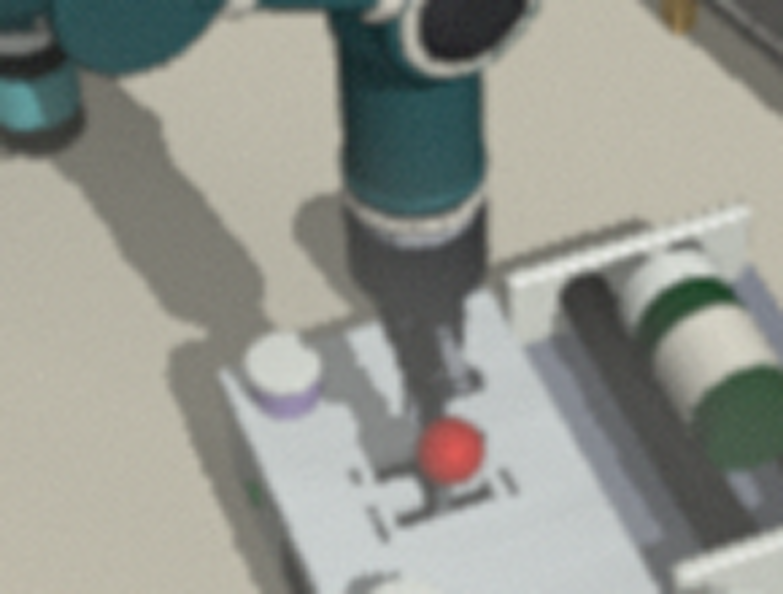

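The lever is in the right-hand column (cross ≈ 0.24, shift ≈ 0). I'll back off left, swing behind the knob, and come in from the near side at a slightly lower height.

```bash
python3 -m creep '[{"slide":[0,0.6,0],"angular":[0,0,0]},{"slide":[0.4,0.2,0],"angular":[0,0,0]},{"slide":[1,0,0],"angular":[0,0,0]},{"slide":[1,0,0],"angular":[0,0,0]},{"slide":[0,0,0],"angular":[0,0,0]}]'
python3 -m creep '[{"slide":[0,-0.8,0],"angular":[0,0,0]},{"slide":[0,-0.8,0],"angular":[0,0,0]},{"slide":[0,-0.6,0.4],"angular":[0,0,0]},{"slide":[0,0,0],"angular":[0,0,0]},{"slide":[0,0,0],"angular":[0,0,0]}]'
python3 - <<'E'
from h import *
plan(-.048,-.034,.150);knob('11')
E
```

```text
time: 8.07
tool_pos: [0.4344, 0.034, 0.3321]
tcp_rot: [-0.384, -3.113, 0.001]
wrist_force: [0.3, 1.0, -1.2]
width: 0.003
time: 8.48
tool_pos: [0.4246, -0.0205, 0.3231]
tcp_rot: [-0.389, -3.116, -0.0]
wrist_force: [0.7, -0.1, -0.8]
width: -0.001
t 8.48 tip mixer mm [-63.4 -35.4] z 150.1 slide shares [-0.62  0.06  0.  ] jaw axis off mixer y deg -0.21 F [0.7 0.1] -0.8 tilt [-0.001  0.    -1.   ] w -0.0
scene px 310.9 189.9 r mm 18.4
side px 263.2 213.2 r mm 16.0
knob mixer mm [ -1.2 -32.7] z 166.0 shift~ -0.009 cross~ 0.236
```

View pics/side11.png

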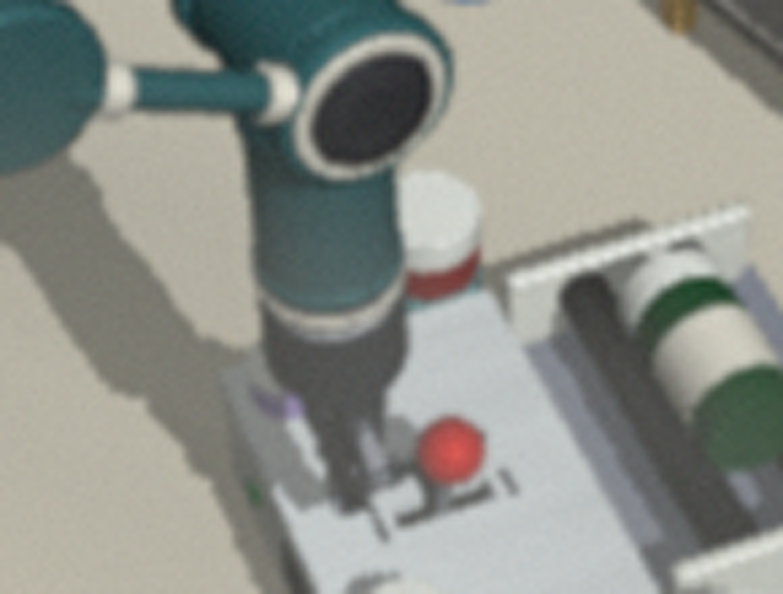

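View pics/scene11.png

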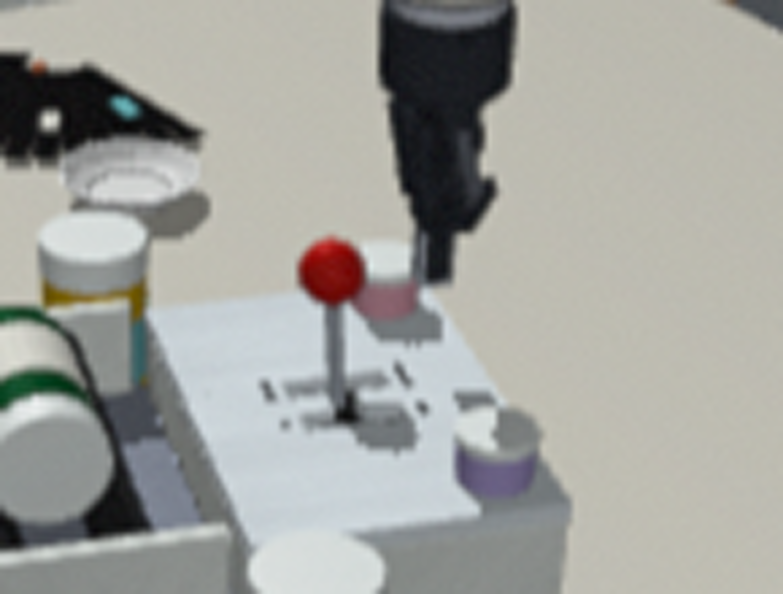

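The fingers are behind the knob and nothing is displaced (both pots in place). I'll push forward now.

```bash
python3 -m creep '[{"slide":[-0.5,0,0],"angular":[0,0,0]},{"slide":[-0.5,0,0],"angular":[0,0,0]},{"slide":[-0.25,0,0],"angular":[0,0,0]},{"slide":[-0.25,0,0],"angular":[0,0,0]},{"slide":[0,0,0],"angular":[0,0,0]}]'
python3 -m creep '[{"slide":[-0.25,0,0],"angular":[0,0,0]},{"slide":[-0.25,0,0],"angular":[0,0,0]},{"slide":[-0.25,0,0],"angular":[0,0,0]},{"slide":[0,0,0],"angular":[0,0,0]}]'
python3 - <<'E'
from h import *
plan(.013,-.034,.150);knob('12')
E
```

```text
time: 9.0
tool_pos: [0.4623, -0.029, 0.3237]
tcp_rot: [0.386, 3.118, 0.0]
wrist_force: [-0.0, -0.2, -0.5]
width: -0.001
time: 9.33
tool_pos: [0.4805, -0.0341, 0.3234]
tcp_rot: [0.387, 3.117, -0.0]
wrist_force: [-0.9, 1.3, 0.2]
width: -0.001
t 9.33 tip mixer mm [ -5.6 -35.1] z 150.4 slide shares [-0.74  0.04  0.02] jaw axis off mixer y deg -0.12 F [-1.2  1. ] 0.2 tilt [ 0.001 -0.    -1.   ] w -0.0
scene px 303.0 191.4 r mm 18.5
side px 271.5 210.9 r mm 15.6
knob mixer mm [ 25.2 -32.9] z 164.2 shift~ 0.186 cross~ 0.241
```

View pics/side12.png

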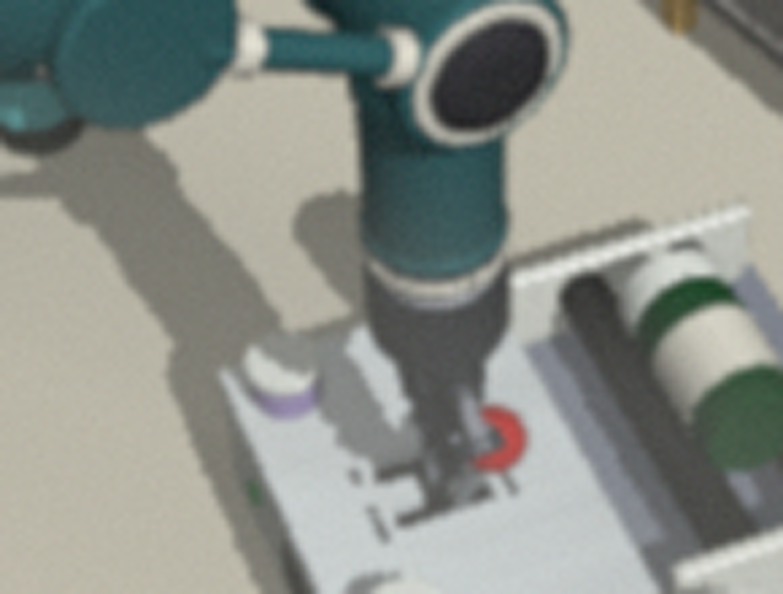

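Shift is ≈ 0.19 with 1–2 N. About 18 mm remain, with small steps at the end.

```bash
python3 -m creep '[{"slide":[-0.2,0,0],"angular":[0,0,0]},{"slide":[-0.2,0,0],"angular":[0,0,0]},{"slide":[-0.1,0,0],"angular":[0,0,0]},{"slide":[0,0,0],"angular":[0,0,0]}]'
python3 -m creep '[{"slide":[-0.1,0,0],"angular":[0,0,0]},{"slide":[0,0,0],"angular":[0,0,0]}]'
python3 - <<'E'
from h import *
plan(.013,-.034,.150);knob('13')
E
```

```text
time: 9.77
tool_pos: [0.4921, -0.0372, 0.3232]
tcp_rot: [-0.387, -3.117, 0.0]
wrist_force: [-1.3, -0.7, -0.7]
width: 0.001
time: 9.93
tool_pos: [0.4943, -0.0377, 0.3233]
tcp_rot: [-0.387, -3.117, 0.0]
wrist_force: [-2.2, -0.4, -0.6]
width: 0.002
t 9.93 tip mixer mm [  8.5 -35.2] z 150.3 slide shares [-0.18  0.05  0.01] jaw axis off mixer y deg -0.12 F [-2.1 -0.9] -0.6 tilt [-0. -0. -1.] w 0.0
scene px 298.9 193.1 r mm 18.4
side px 275.3 209.9 r mm 15.9
knob mixer mm [ 38.7 -31.4] z 160.6 shift~ 0.288 cross~ 0.236
```

View pics/scene13.png

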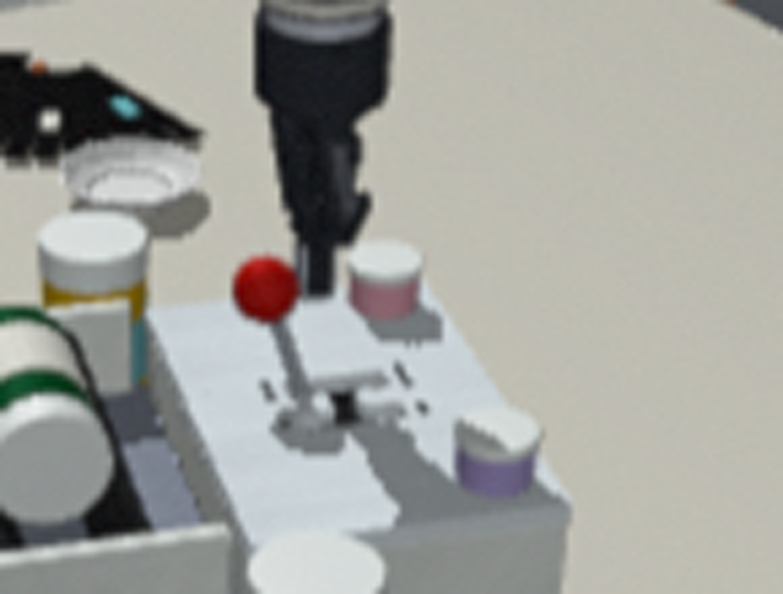

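```bash
python3 -m creep '[{"slide":[-0.1,0,0],"angular":[0,0,0]},{"slide":[0,0,0],"angular":[0,0,0]}]'
python3 -m creep '[{"slide":[-0.08,0,0],"angular":[0,0,0]},{"slide":[0,0,0],"angular":[0,0,0]},{"slide":[0,0,0],"angular":[0,0,0]}]'
python3 - <<'E'
from h import *
plan(.013,-.034,.150);knob('14')
E
```

```text
time: 10.2
tool_pos: [0.4967, -0.0383, 0.3235]
tcp_rot: [0.387, 3.117, -0.0]
wrist_force: [-1.2, -0.3, -0.7]
width: 0.002
time: 10.45
tool_pos: [0.4986, -0.0387, 0.3235]
tcp_rot: [0.387, 3.117, -0.0]
wrist_force: [-0.5, -0.4, -0.6]
width: -0.0
t 10.45 tip mixer mm [ 13.  -35.1] z 150.5 slide shares [0.   0.05 0.02] jaw axis off mixer y deg -0.12 F [-0.4 -0.5] -0.6 tilt [ 0. -0. -1.] w -0.0
scene px 297.3 193.7 r mm 18.3
side px 276.5 209.5 r mm 15.7
knob mixer mm [ 43.5 -30.6] z 159.6 shift~ 0.324 cross~ 0.232
```

The knob reads ≈ 0.32 with no force rise yet. I'll take 1.5 mm steps to feel for the stop.

```bash
python3 -m creep '[{"slide":[-0.06,0,0],"angular":[0,0,0]},{"slide":[0,0,0],"angular":[0,0,0]},{"slide":[0,0,0],"angular":[0,0,0]}]'; python3 - <<'E'
from h import *
plan(.013,-.034,.150);knob('15')
E
```

```text
time: 10.8
tool_pos: [0.4997, -0.039, 0.3233]
tcp_rot: [-0.387, -3.117, -0.0]
wrist_force: [-2.6, 0.7, -0.3]
width: -0.002
t 10.8 tip mixer mm [ 13.9 -35.1] z 150.3 slide shares [0.04 0.04 0.01] jaw axis off mixer y deg -0.12 F [-2.7  0.1] -0.3 tilt [-0.001  0.    -1.   ] w -0.0
scene px 297.3 193.5 r mm 18.0
side px 276.8 209.9 r mm 15.3
knob mixer mm [ 43.5 -32.1] z 159.5 shift~ 0.324 cross~ 0.243
```

```bash
python3 -m creep '[{"slide":[-0.06,0,0],"angular":[0,0,0]},{"slide":[0,0,0],"angular":[0,0,0]},{"slide":[0,0,0],"angular":[0,0,0]}]'; python3 - <<'E'
from h import *
plan(.013,-.034,.150)
E
```

```text
time: 11.15
tool_pos: [0.5009, -0.0393, 0.3231]
tcp_rot: [-0.387, -3.116, -0.0]
wrist_force: [-4.6, 1.5, 0.5]
width: 0.003
t 11.15 tip mixer mm [ 15.  -35.1] z 150.1 slide shares [0.08 0.04 0.01] jaw axis off mixer y deg -0.12 F [-4.8  0.3] 0.5 tilt [-0.002  0.001 -1.   ] w 0.0
```

The force is rising (4.8 N), so the lever is at its end stop. I'll back off towards the robot, rise, and check.

```bash
python3 -m creep '[{"slide":[0.4,0,0],"angular":[0,0,0]},{"slide":[0.8,0,0],"angular":[0,0,0]},{"slide":[0.8,0,0],"angular":[0,0,0]},{"slide":[0.4,0,-0.8],"angular":[0,0,0]},{"slide":[0,0,-0.8],"angular":[0,0,0]}]'
python3 -m creep '[{"slide":[0,0,-0.8],"angular":[0,0,0]},{"slide":[0,0,-0.8],"angular":[0,0,0]},{"slide":[0,0,0],"angular":[0,0,0]},{"slide":[0,0,0],"angular":[0,0,0]},{"slide":[0,0,0],"angular":[0,0,0]}]'
python3 - <<'E'
from h import *
plan(-.05,-.034,.230);knob('16')
for n in ['scene','side']:
    im,d=imaging.read_camera(n);save(n+'full.png',im)
E
```

```text
time: 11.57
tool_pos: [0.4408, -0.0243, 0.3625]
tcp_rot: [-0.386, -3.115, 0.0]
wrist_force: [1.4, -0.1, -0.1]
width: 0.006
time: 11.98
tool_pos: [0.443, -0.0248, 0.4031]
tcp_rot: [0.387, 3.117, -0.0]
wrist_force: [-0.7, 0.7, -0.7]
width: 0.004
t 11.98 tip mixer mm [-44.1 -35. ] z 230.1 slide shares [0.24 0.04 0.01] jaw axis off mixer y deg -0.12 F [-0.8  0.5] -0.7 tilt [ 0.001 -0.    -1.   ] w 0.0
scene px 297.2 193.8 r mm 18.1
side px 276.7 209.7 r mm 15.3
knob mixer mm [ 43.7 -31.2] z 159.0 shift~ 0.327 cross~ 0.237
```

View pics/scene16.png

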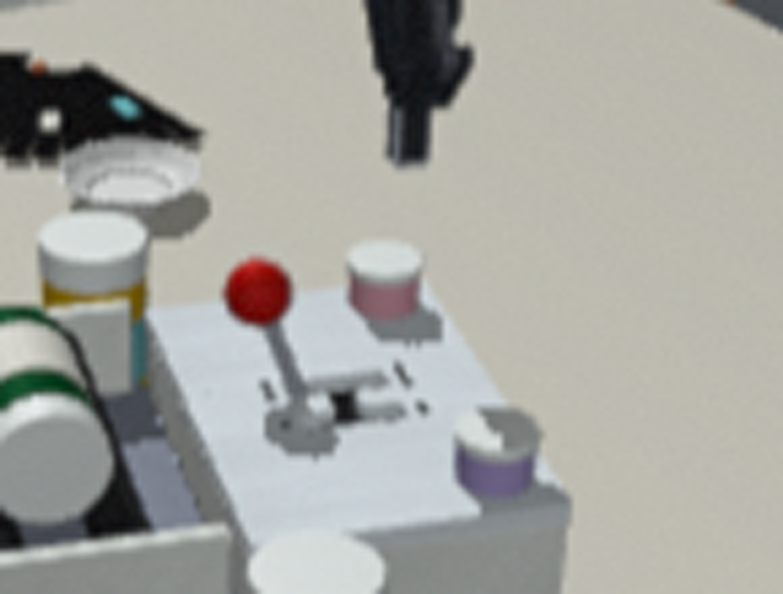

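View pics/sidefull.png

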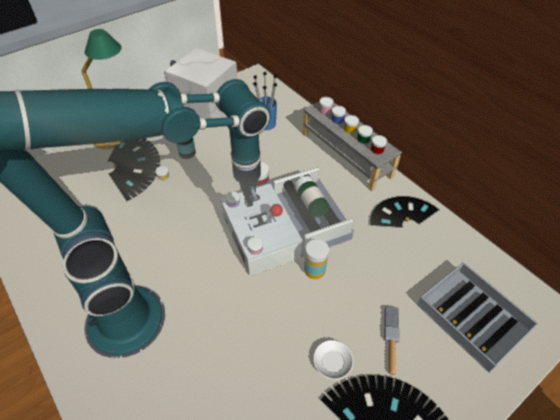

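The knob stands at the far end of the right slot (scene crop (258,292)), with the fingers clear above and behind at (408,160). The pots, jars, saucer and brush are where they were. Handing in.

```bash
python3 -c "
from workcell import order
print(order.finish_job())"
```

```text
the job is handed in; nothing more can be done
None
```

The lever is home in the third slot and the job was handed in at about 12 s; the job reports no verdict.

- **What I did:** I used the closed fingers only and did not grip the lever. I pushed it forward about 16 mm to the crossbar, across to the right, then forward until the force rose at the end stop. I then drew back and up, clear of everything.
- **Lever position:** with the fingers withdrawn, both camera views gave shift ≈ 0.327 and cross ≈ 0.237. The knob stayed where I left it. The shift figure is slightly past the 0.32 stop, which is within the camera error.
- **Forces:** the highest reading while pushing was about 6 N, a brief one as the sideways push began; it was about 5 N at the end stop. These were read only at the end of each move, so short peaks between readings were not seen.
- **Bystanders:** the pots, jars, saucer and brush look unmoved in the pictures. I compared them by eye and did not measure their positions again.
- **Disagreements:** the side camera showed the knob's radius as about 15 to 16 mm instead of 20 mm, because the mask cut off its edge. The knob's height still came within about 2 mm of what it should be.

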